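# Flick the cream box's day dial on to green

### The job

The cream-lidded keeper box has just been refilled, so bring its day dial up to date: with a fingertip, flick the dial's tabs clockwise (seen from above), click by click, until the green tab stands at the red pointer on the lid, and stop there without running past it. Use a light touch and do not grip the dial; do not lift or shove the box, and leave the black-lidded box, its dial and everything else on the counter alone.

Things in the scene. Friction and masses are not known exactly. Their poses are not given: they have to be found in the camera images.
- cream_lid (a point): The cream-lidded keeper box, 200 mm deep, 170 wide, 100 high, about 2.8 kg, loose on the table; it stays put under a light touch. This point is the centre of its lid's top face, 100 mm above the table. Axes: x from the box's front (dial side) to its back, y to its left seen from the robot, z up.
- cream_pointer (a point): Tip of the red arrow moulded on the cream lid behind the dial: on the box's centre line, 54 mm behind the dial's axle, 106 mm above the table.
- cream_hub (a point): Axle of the cream box's day dial, at its top face: 74 mm in front of the lid's centre, 26 mm behind the box's front face, 114 mm above the table; turns with the dial. The dial is 12 mm thick (102 to 114 mm above the table): a disc of 32 mm radius with seven coloured sectors, each with a tab 10 mm wide, round-ended, to 50 mm radius. Disc and tabs overhang the front face.
- cream_green (a point): Top of the green tab of the cream dial, 45 mm from the axle. Clockwise clicks bring the colours to the pointer in this order: orange, black, blue, yellow, red, brown, green. At rest one tab is at the pointer and a gap faces the front: the two front tabs stand 25.7 degrees either side of the front line, 29 mm free between their ends.
- cream_dial (a joint): Angle of the cream box's dial, rad: grows clockwise from above, 0 with green at the pointer, starts 2 to 4 clicks short (-3.59, -2.69 or -1.80). A click is 0.8976 rad (1/7 turn). A detent pulls it to the nearest click; 3 to 4 N on a tab turns it. Clockwise takes front tabs to the box's left (+y): a finger whose near face is 36 to 40 mm in front of the axle, swept straight from outside the right front tab to the front line, moves it one click.
- black_lid (a point): The black-lidded keeper box, of the same make and size, to be left alone; this point is the centre of its lid's top face, 100 mm above the table.
- black_hub (a point): Centre of the top face of the black box's day dial, of the same make and place as the cream one's; to be left alone.
- black_green (a point): Top of the green tab of the black box's dial, 45 mm from its axle.
- bowl: A bystander: small white bowl, 110 mm wide, 50 mm high; origin at the centre of its underside.
- cup: A bystander: clear plastic cup, 72 mm wide, 80 mm high; origin at the centre of its underside.
- spoon: A bystander: steel spoon lying flat; origin at the centre of its underside; lies in front of the boxes.
- sauce: A bystander: amber sauce bottle with a red cap, 56 mm wide, 150 mm high; origin at the centre of its underside.
- shaker: A bystander: white shaker with a metal cap, 52 mm wide, 85 mm high; origin at the centre of its underside.
- mug: A bystander: blue mug, 76 mm wide, 85 mm high; origin at the centre of its underside.

How it is judged:
By the outcome, as a careful person would: the job done as asked, in the order asked, and still so for the second after the job is handed in, with the robot touching nothing.
It also fails if it takes over 54 s, if anything falls off the work surface, if the arm or the gripper's body presses on something with over 40 N, if the wrist force passes 120 N, or if a joint passes its speed limit or range.

### The arm

A 7-joint arm with a two-finger parallel gripper is mounted at the origin on the work surface. World frame = base frame: x ahead of the robot, y to its left, z up, the work surface at z = 0. Lengths are in m, angles in degrees, forces in N, time in s.
With the tool pointing down it reaches from about 0.425 to 0.875 m from the base axis. Payload 4.7 kg.
Tool frame: the origin (TCP) lies midway between the tips of the shut fingers; the grasp point (between the pads) lies env.grip_point_offset behind it (env.grip_point_offset is the distance from the TCP to the grasp point, in m); z points along the fingers, y is the line along which they close (so a half turn about z gives the same grasp; the last joint's range is limited). The gripper opens to 87 mm and grips with 3 to 60 N. Pads are 19 mm wide; open, the fingers measure 117 mm over their backs; the gripper's body (75 mm by 190 mm) begins 51 mm behind the grasp point.
Start: joints at [-62.561, 18.392, -4.016, 83.108, 1.295, 78.541, -3.26], TCP at [0.291, 0.581, 0.188] pointing down, gripper open.
Joint ranges: [-163.93, 163.93], [-17.29, 119.83], [-79.2, 71.16], [3.27, 140.29], [-89.18, 269.18], [5.43, 117.66], [-154.24, 154.24]. Speed limits (degrees/s): [147.25, 147.25, 180, 180, 180, 180, 180].

### API

Orientations are given as [roll, pitch, yaw] about the fixed x, y, z axes, in that order (R = Rz(yaw) Ry(pitch) Rx(roll)).
In Python, from cell import env gives the robot as it stands.
- The arm moves only by the shell command python3 -m creep 'ROWS' [FORCE]. ROWS is a JSON object of lists of equal length, an entry for each row: "translation": the shift along the tool's x, y, z in units of 0.08 m (1.0 is 0.08 m), a list of three; "turn": the turn, a rotation vector about the tool's x, y, z in units of 180 degrees (1.0 is 180 degrees), a list of three; "grip": the opening, from 0 (shut) to 1 (fully open). In form: {"translation": [[x, y, z], ...], "turn": [[ax, ay, az], ...], "grip": [grip, ...]}. A call has 1 to 5 rows; each row shifts and turns the commanded pose from where the row before left it, along the tool's axes as they then stand; what a row does not reach is not made up. A row lasts 1/8 s, in which the tool goes at most 62.5 mm and 10.7 degrees, less where a joint would pass 70% of its speed; a pose out of reach is approached as far as the arm can. A call with a number of a shift or a turn outside -1 to 1 is refused whole. A call with a gripper value outside its range is refused whole. The fingers move at their own pace and stop on an object; FORCE is the grip in N (left out, the last holds). Time passes only in rows, so rows that do not move let the fingers close. It gives the time, the measured TCP pose, the force, the opening and the grip force at its end, in the units of the state.
- env.get_obs(): the state, without advancing time (a new reading comes with each control period).
- env.read_camera(name): name is "scene" or "top"; returns a dict with "frame" (420x560x3 uint8, red, green, blue), "z_map" (420x560 float32, m along the optical axis (not along the pixel's ray), 0 where there is no reading), "K" (3x3 intrinsics, pixels), "D" ([k1, k2, p1, p2, k3] as OpenCV has them; the pictures are not rectified), "rvec" (rotation vector, rad) and "tvec" (3), from world to camera coordinates, as OpenCV has them. Camera axes: x right, y down, z forward; pixel columns grow to the right and rows downward; lengths in m; the calibration is good to about 2 mm. A picture is of the moment at which its call begins.
- env.sign_off(): hands the job in; it is judged then, once.
The state is a dict: "time_s": time; "qpos": joint angles; "joint_velocities": joint speeds; "effort": joint torques, N m; "tool_pos": TCP position; "tool_rot": TCP orientation; "force": force on the tool from outside, world axes, zero at the start; "wrist_torque": the same for the moment, N m; "grip_width": finger opening in m; "grasp_force": force on a finger pad.
Only numpy, scipy, OpenCV 4.12 (cv2) and the standard library are available. Lean on these libraries where they do the work, as an engineer would, in place of code of your own. Each camera call takes 0.05 s, during which the arm holds its last target. There are 200 camera calls.

## Working session

There is one attempt and no reset: what is moved stays moved. The work goes in short steps, Python scripts to look and compute and a shell command to move; the robot and the scene stay as the last step left them, time stands still between calls to the robot, and variables do not carry over. Pictures are saved under pics/ and viewed, at most 10 in all, crops included, and the job is handed in when it is done.

```bash
mkdir -p pics; ls
python3 - <<'E'
from cell import env
import cv2,numpy as np
o=env.get_obs();print({k:np.round(v,3).tolist() for k,v in o.items()}, env.grip_point_offset)
for n in("top","scene"):
    c=env.read_camera(n);cv2.imwrite(f"pics/{n}0.png",c["frame"][:,:,::-1]);np.savez(f"{n}0.npz",**c)
    print(n,c["K"].tolist(),c["D"],c["rvec"],c["tvec"])
E
```

```text
pics
{'time_s': 0.0, 'qpos': [-62.559, 18.439, -4.016, 83.174, 1.296, 78.54, -3.261], 'joint_velocities': [-0.028, 0.036, -0.057, -0.043, 0.08, 0.069, 0.002], 'effort': [-0.001, -49.128, -0.404, -31.253, -0.064, 0.044, 0.0], 'tool_pos': [0.291, 0.58, 0.187], 'tool_rot': [-179.892, 0.006, 153.369], 'force': [0.138, 0.401, -0.361], 'wrist_torque': [-0.009, 0.007, 0.003], 'grasp_force': 0.0, 'grip_width': 0.087} 0.0187
top [[391.07596468253934, 0.0, 282.89127916179393], [0.0, 391.07596468253934, 203.5929400028288], [0.0, 0.0, 1.0]] [-0.07241537  0.          0.          0.          0.        ] [ 2.115382   -2.15228564  0.19993519] [-0.00548869  0.50506849  1.09708616]
scene [[436.97718686613683, 0.0, 276.02623974898626], [0.0, 436.97718686613683, 208.15788092395982], [0.0, 0.0, 1.0]] [-0.07153246  0.          0.          0.          0.        ] [ 1.10638338  2.32628911 -1.08831707] [ 0.32406137 -0.17401393  1.50783594]
```

```bash
python3 -m creep --help 2>&1 | head -5
```

```text
invalid input: not JSON, or not a number
```

View pics/top0.png

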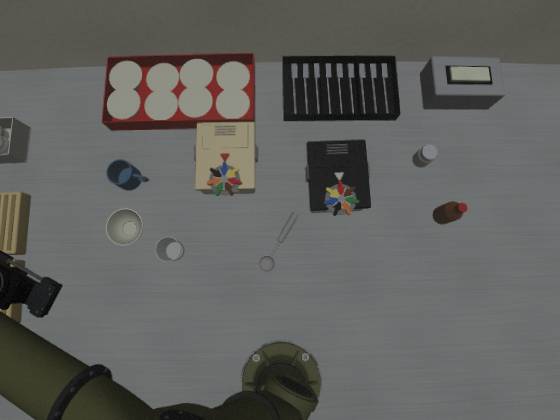

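View pics/scene0.png

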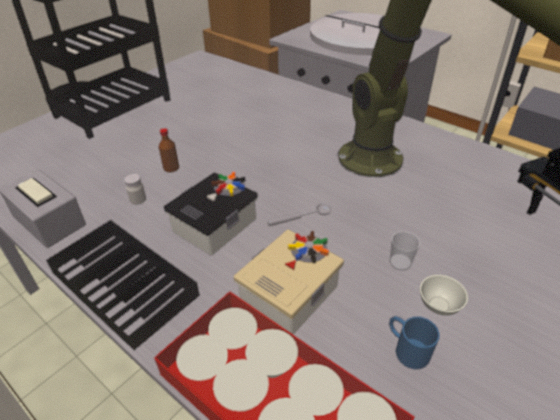

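The top view shows the cream box at about (225,157) with its dial near (224,178) and the pointer at (225,157). The black box is at (338,175). The cup, at (170,250), and the bowl, at (124,226), stand front-left of the cream box; the spoon lies at (280,240).

```bash
cat > h.py <<'E'
import cv2,numpy as np
from cell import env
def ray(c,uv,z):
    R=cv2.Rodrigues(c["rvec"])[0];t=np.asarray(c["tvec"]).ravel()
    p=cv2.undistortPoints(np.float64(uv).reshape(-1,1,2),c["K"],c["D"]).reshape(-1,2)
    d=np.c_[p,np.ones(len(p))]@R;o=-R.T@t
    return (o+d*((z-o[2])/d[:,2])[:,None])
def proj(c,X): return cv2.projectPoints(np.float64(X).reshape(-1,3),c["rvec"],c["tvec"],c["K"],c["D"])[0].reshape(-1,2)
def crop(c,x0,y0,w,h,s,name):
    cv2.imwrite(f"pics/{name}.png",cv2.resize(c["frame"][y0:y0+h,x0:x0+w,::-1],None,fx=s,fy=s,interpolation=cv2.INTER_CUBIC))
E
python3 - <<'E'
from h import *
c=dict(np.load("top0.npz"))
hsv=cv2.cvtColor(c["frame"],cv2.COLOR_RGB2HSV)
m=cv2.inRange(hsv,(8,40,120),(28,160,255));m[:,:185]=0;m[:,265:]=0;m[:115]=0;m[205:]=0
k,_=cv2.findContours(m,0,2);k=max(k,key=cv2.contourArea)
r=cv2.minAreaRect(k);print(r);b=ray(c,cv2.boxPoints(r),.1);print(b.round(4),b.mean(0))
print([np.linalg.norm(b[i]-b[i-1]) for i in range(4)])
def blob(lo,hi,z,box):
    m=cv2.inRange(hsv,lo,hi);x0,y0,x1,y1=box;q=np.zeros_like(m);q[y0:y1,x0:x1]=m[y0:y1,x0:x1]
    n,l,s,ce=cv2.connectedComponentsWithStats(q)
    for i in range(1,n):
        if s[i,4]>6: print(s[i],ce[i].round(1),ray(c,ce[i],z).round(4))
print("red");blob((0,150,80),(6,255,255),.106,(195,145,260,200));blob((172,150,80),(180,255,255),.106,(195,145,260,200))
print("green");blob((40,100,40),(85,255,255),.114,(195,145,260,200))
crop(c,190,115,80,90,6,"d0")
s=dict(np.load("scene0.npz"));crop(s,225,215,130,115,5,"s0")
E
```

```text
((224.5, 155.0), (66.0, 59.0), 90.0)
[[0.7394 0.2368 0.1   ]
 [0.7361 0.0657 0.1   ]
 [0.5406 0.0664 0.1   ]
 [0.5435 0.2318 0.1   ]] [0.63988942 0.15015903 0.1       ]
[np.float64(0.1959830236620444), np.float64(0.17115014024202402), np.float64(0.1954221780364398), np.float64(0.16540913932933682)]
red
[221 154   8   6  29] [224.4 155.8] [[0.6338 0.1492 0.106 ]]
[228 178  13   6  47] [234.  180.9] [[0.5606 0.1218 0.106 ]]
green
[216 183   7  12  47] [219.1 187.9] [[0.5395 0.1618 0.114 ]]
```

View pics/d0.png

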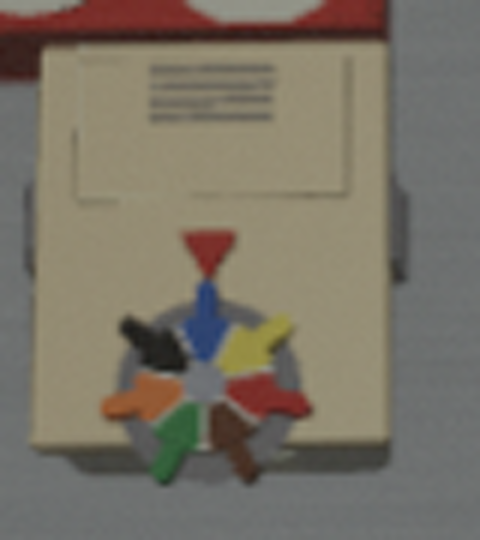

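The crop shows the blue tab at the pointer (208,265 in the crop). Going clockwise from there come yellow, red, brown (front right), green (front left), orange and black. A clockwise turn therefore brings black, then orange, then green: 3 clicks by geometry. The listed order would make it 4, so I'll check after the first click. Next I'll locate the hub.

Run:
```python
from h import *
for n,box in(("top",(200,158,250,202)),("scene",(280,225,340,270))):
    c=dict(np.load(n+"0.npz"));hsv=cv2.cvtColor(c["frame"],cv2.COLOR_RGB2HSV)
    x0,y0,x1,y1=box
    for col,rng in dict(green=[(40,100,30),(85,255,255)],blue=[(105,120,40),(130,255,255)],yellow=[(22,150,90),(34,255,255)],orange=[(8,165,90),(18,255,255)],red=[(0,150,80),(5,255,255)],black=[(0,0,0),(180,255,45)]).items():
        m=cv2.inRange(hsv,*rng)
        if col=="red": m|=cv2.inRange(hsv,(173,150,80),(180,255,255))
        q=np.zeros_like(m);q[y0:y1,x0:x1]=m[y0:y1,x0:x1]
        k,l,s,ce=cv2.connectedComponentsWithStats(q)
        if k<2: continue
        i=1+s[1:,4].argmax();v,u=np.nonzero(l==i);P=ray(c,np.c_[u,v],.114)
        print(n,col,len(u),P.mean(0).round(4))
c=dict(np.load("top0.npz"))
hub=ray(c,[[224.2,178.8]],.114);tip=ray(c,[[224.7,161.8]],.106);print("hub",hub,"tip",tip)
# lid edges by depth (lid z~0.1)
h,w=c["z_map"].shape;v,u=np.mgrid[120:205,185:270]
R=cv2.Rodrigues(c["rvec"])[0];p=cv2.undistortPoints(np.float64(np.c_[u.ravel(),v.ravel()]).reshape(-1,1,2),c["K"],c["D"]).reshape(-1,2)
z=c["z_map"][v.ravel(),u.ravel()];X=(np.c_[p,np.ones(len(p))]*z[:,None]-c["tvec"].ravel())@R
hub=hub[0]
L=X[(abs(X[:,2]-.1)<.015)&(X[:,0]>.53)&(X[:,0]<.73)]
for x in np.arange(.56,.72,.02):
    s=L[abs(L[:,0]-x)<.006];print(round(x,2),s[:,1].min().round(4),s[:,1].max().round(4))
for y in(.08,.09,.1,.2,.21,.22):
    s=L[abs(L[:,1]-y)<.005];print("y",y,s[:,0].min().round(4),s[:,0].max().round(4))
D=X[(X[:,2]>.107)&(X[:,2]<.125)&(X[:,0]<.64)&(X[:,0]>.5)];print("dial depth",len(D),D.mean(0),cv2.minEnclosingCircle(np.float32(D[:,:2])))
```

```text
top green 47 [0.5395 0.1618 0.114 ]
top blue 49 [0.5945 0.1494 0.114 ]
top orange 6 [0.5556 0.1828 0.114 ]
top red 47 [0.5587 0.1208 0.114 ]
top black 43 [0.5827 0.1718 0.114 ]
scene green 44 [0.5397 0.1631 0.114 ]
scene blue 56 [0.5969 0.1503 0.114 ]
scene yellow 74 [0.5867 0.1261 0.114 ]
scene orange 68 [0.5602 0.1814 0.114 ]
scene red 42 [0.559  0.1201 0.114 ]
hub [[0.5650482  0.14806572 0.114     ]] tip [[0.616255   0.14827826 0.106     ]]
0.56 0.0664 0.2336
0.58 0.0662 0.2334
0.6 0.0662 0.2345
0.62 0.0661 0.2315
0.64 0.0632 0.2376
0.66 0.0631 0.2353
0.68 0.0658 0.2328
0.7 0.0661 0.2334
y 0.08 0.5402 0.7296
y 0.09 0.5395 0.7294
y 0.1 0.5399 0.7299
y 0.2 0.5399 0.7297
y 0.21 0.54 0.7287
y 0.22 0.5398 0.7283
dial depth 571 [0.56675555 0.14945837 0.11381968] ((0.5788857340812683, 0.14950889348983765), 0.06109276041388512)
```

```bash
python3 -m creep '{"translation":[[0,0,0]],"turn":[[0,0,0.05]],"grip":[0]}' 10
```

```text
time_s: 0.22
tool_pos: [0.2912, 0.5806, 0.1871]
tool_rot: [-179.9, 0.0, 144.1]
force: [-0.1, 0.5, -0.0]
grip_width: 0.0828
grasp_force: 0.0
```

```bash
python3 -m creep '{"translation":[[0,0,0],[0,0,0],[0,0,0],[0,0,0],[0,0,0]],"turn":[[0,0,0.059],[0,0,0.059],[0,0,0.059],[0,0,0.059],[0,0,0.059]],"grip":[0,0,0,0,0]}'
python3 -m creep '{"translation":[[0,0,0],[0,0,0]],"turn":[[0,0,0.007],[0,0,0]],"grip":[0,0]}'
```

```text
time_s: 0.85
tool_pos: [0.2912, 0.5807, 0.1872]
tool_rot: [-180.0, 0.1, 90.9]
force: [-0.2, 0.1, 0.5]
grip_width: 0.0349
grasp_force: 0.0
time_s: 1.1
tool_pos: [0.2912, 0.5809, 0.1876]
tool_rot: [-180.0, 0.0, 90.2]
force: [0.2, -0.6, -1.1]
grip_width: 0.015
grasp_force: 0.0
```

```bash
python3 -m creep '{"translation":[[-0.5,0.22,0],[-0.6,0.23,0],[-0.6,0.23,0],[-0.6,0.22,0],[-0.6,0.22,0]],"turn":[[0,0,0],[0,0,0],[0,0,0],[0,0,0],[0,0,0]],"grip":[0,0,0,0,0]}'
python3 -m creep '{"translation":[[-0.6,0.22,0],[-0.6,0.22,0],[-0.6,0.22,0],[-0.6,0.22,0],[-0.6,0.22,0]],"turn":[[0,0,0],[0,0,0],[0,0,0],[0,0,0],[0,0,0]],"grip":[0,0,0,0,0]}'
python3 -m creep '{"translation":[[0,0,0],[0,0,0]],"turn":[[0,0,0],[0,0,0]],"grip":[0,0]}'
```

```text
time_s: 1.72
tool_pos: [0.3815, 0.3474, 0.188]
tool_rot: [180.0, -0.0, 90.1]
force: [0.5, 0.6, 0.3]
grip_width: 0.0006
grasp_force: 0.0
time_s: 2.35
tool_pos: [0.4695, 0.1075, 0.1882]
tool_rot: [179.9, -0.0, 90.2]
force: [0.4, 1.4, -0.6]
grip_width: 0.0003
grasp_force: 0.0
time_s: 2.6
tool_pos: [0.4688, 0.1098, 0.1879]
tool_rot: [-180.0, -0.0, 90.1]
force: [-0.3, 0.5, -0.6]
grip_width: 0.0004
grasp_force: 0.0
```

```bash
python3 -m creep '{"translation":[[0,0,0.4],[0,0,0.4],[0,0,0.32],[0,0,0]],"turn":[[0,0,0],[0,0,0],[0,0,0],[0,0,0]],"grip":[0,0,0,0]}'
python3 - <<'E'
from h import *
s=env.read_camera("scene");crop(s,230,205,130,100,6,"s1")
E
```

```text
time_s: 3.1
tool_pos: [0.4668, 0.1102, 0.0965]
tool_rot: [-179.8, 0.1, 90.2]
force: [0.1, -0.6, 0.3]
grip_width: 0.0005
grasp_force: 0.0
```

View pics/s1.png

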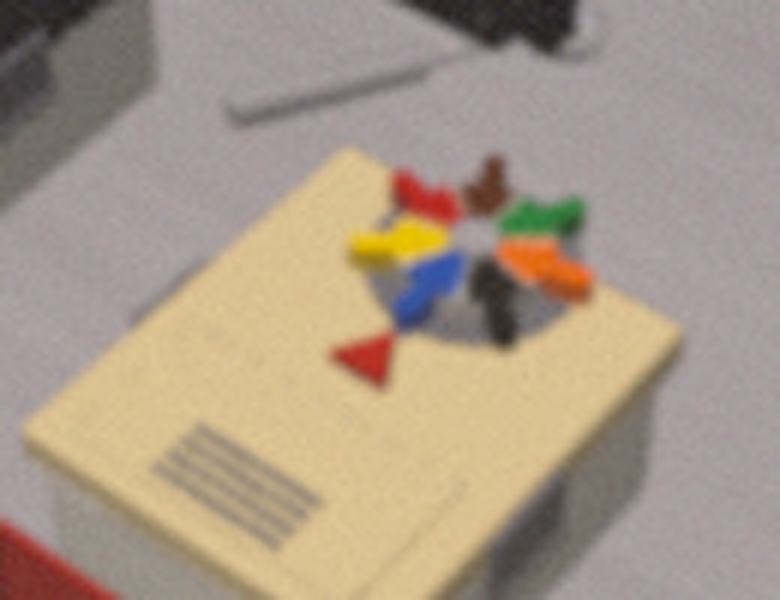

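The scene view confirms blue at the pointer, with brown and green as the two front tabs. The dark fingertip stands at the top edge (about 540,45 in the crop), clear in front of the dial. Now moving in, right of the brown tab.

```bash
python3 -m creep '{"translation":[[0,0.2,0],[0,0.2,0],[0,0.17,0],[0,0,0],[0,0,0]],"turn":[[0,0,0],[0,0,0],[0,0,0],[0,0,0],[0,0,0]],"grip":[0,0,0,0,0]}'
python3 - <<'E'
from h import *
s=env.read_camera("scene");crop(s,265,175,90,85,7,"s2")
for p in [(.513,.11,.098),(.528,.1005,.098),(.528,.1195,.098)]: print(((proj(s,[p])[0]-[265,175])*7).round())
E
```

```text
time_s: 3.78
tool_pos: [0.5144, 0.1089, 0.098]
tool_rot: [-180.0, 0.0, 90.0]
force: [0.0, -0.1, -0.4]
grip_width: 0.0005
grasp_force: 0.0
[302. 388.]
[255. 399.]
[298. 422.]
```

View pics/s2.png

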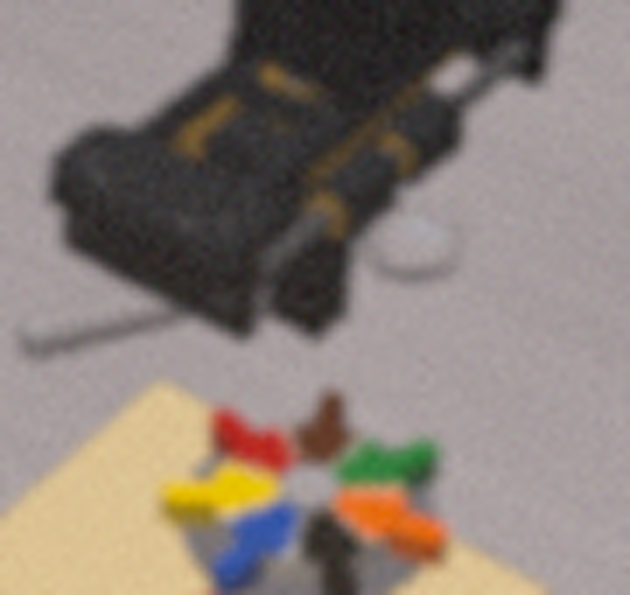

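The gripper body's far end (about 60–350, 130–330) hides the fingers here, since this camera looks from behind the box. The brown front tab, at (325,400), is free. I'll check the body projection and the top view.

Run:
```python
from h import *
s=env.read_camera("scene")
for p in [(.609,.1475,.168),(.609,.0715,.168),(.529,.11,.168),(.529,.11,.098)]:
    uv=proj(s,[p])[0];print(((uv-[265,175])*7).round())
def pts(c,x0,y0,x1,y1):
    v,u=np.mgrid[y0:y1,x0:x1];p=cv2.undistortPoints(np.float64(np.c_[u.ravel(),v.ravel()]).reshape(-1,1,2),c["K"],c["D"]).reshape(-1,2)
    z=c["z_map"][v.ravel(),u.ravel()];R=cv2.Rodrigues(c["rvec"])[0]
    return ((np.c_[p,np.ones(len(p))]*z[:,None]-c["tvec"].ravel())@R)[z>0]
X=pts(s,265,170,330,228);X=X[(X[:,2]>.085)&(X[:,0]<.62)]
for a in np.arange(.09,.3,.02):
    q=X[abs(X[:,2]-a)<.01]
    if len(q): print(a.round(2),len(q),np.percentile(q,[2,98],axis=0).round(3).tolist())
t=env.read_camera("top");crop(t,190,130,90,85,7,"t2")
```

```text
[224. 440.]
[ 41. 340.]
[280. 263.]
[275. 412.]
0.13 21 [[0.505, 0.102, 0.133], [0.523, 0.122, 0.14]]
0.15 68 [[0.503, 0.102, 0.14], [0.524, 0.123, 0.159]]
0.17 35 [[0.505, 0.109, 0.16], [0.526, 0.123, 0.179]]
0.19 5 [[0.523, 0.108, 0.181], [0.54, 0.122, 0.198]]
0.21 317 [[0.493, 0.079, 0.203], [0.601, 0.148, 0.22]]
0.23 506 [[0.481, 0.081, 0.221], [0.608, 0.148, 0.24]]
0.25 717 [[0.476, 0.079, 0.241], [0.608, 0.146, 0.258]]
0.27 203 [[0.474, 0.09, 0.26], [0.531, 0.136, 0.279]]
0.29 73 [[0.511, 0.091, 0.28], [0.532, 0.147, 0.299]]
```

View pics/t2.png

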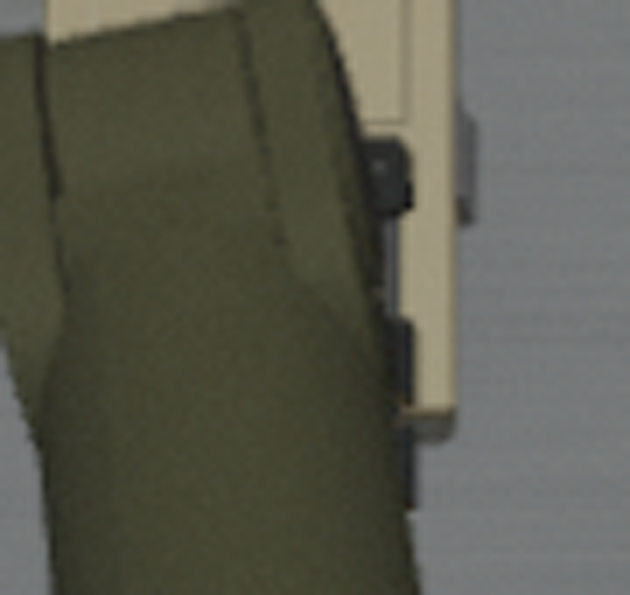

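Run:
```python
from h import *
s=env.read_camera("scene");np.savez("s3.npz",**s)
R=cv2.Rodrigues(s["rvec"])[0];print("campos",-R.T@np.ravel(s["tvec"]))
for x,y in((.514,.11),(.524,.118)):
  for z in np.arange(.09,.22,.01):
    uv=proj(s,[(x,y,z)])[0];u,v=uv.round().astype(int);d=s["z_map"][v,u]
    P=ray(s,[uv],z)[0];zc=(R@P+np.ravel(s["tvec"]))[2]
    o=-R.T@np.ravel(s["tvec"]);print(z.round(2),(u,v),s["frame"][v,u],"expected",zc.round(3),"seen",d.round(3),(o+(P-o)*d/zc).round(3))
o=env.get_obs();print({k:np.round(o[k],4).tolist() for k in("tool_pos","tool_rot","qpos")})
for n in("top","scene"):
    c=dict(np.load(n+"0.npz"))
    for p in((.291,.581,.188),(.291,.581,.223)):print(n,proj(c,[p]))
```

```text
campos [1.16976349 0.56598689 0.84863305]
0.09 (np.int64(308), np.int64(233)) [161 151 152] expected 1.097 seen 1.231 [ 0.434  0.054 -0.003]
0.1 (np.int64(308), np.int64(230)) [173 164 163] expected 1.09 seen 1.235 [0.427 0.05  0.001]
0.11 (np.int64(308), np.int64(227)) [169 159 156] expected 1.084 seen 1.246 [ 0.416  0.042 -0.   ]
0.12 (np.int64(308), np.int64(224)) [166 155 156] expected 1.078 seen 1.253 [0.407 0.036 0.001]
0.13 (np.int64(308), np.int64(221)) [68 61 63] expected 1.071 seen 1.057 [0.523 0.116 0.14 ]
0.14 (np.int64(308), np.int64(218)) [49 43 44] expected 1.065 seen 1.055 [0.52  0.114 0.146]
0.15 (np.int64(309), np.int64(215)) [47 40 39] expected 1.058 seen 1.043 [0.523 0.117 0.16 ]
0.16 (np.int64(309), np.int64(212)) [46 45 39] expected 1.052 seen 1.033 [0.526 0.118 0.172]
0.17 (np.int64(309), np.int64(209)) [63 59 58] expected 1.045 seen 0.973 [0.559 0.141 0.217]
0.18 (np.int64(309), np.int64(206)) [85 84 79] expected 1.039 seen 0.974 [0.555 0.138 0.221]
0.19 (np.int64(309), np.int64(202)) [82 69 52] expected 1.032 seen 0.984 [0.545 0.131 0.221]
0.2 (np.int64(309),
[... 989 characters left out ...]
.035 seen 1.033 [0.525 0.119 0.171]
0.18 (np.int64(309), np.int64(209)) [63 59 58] expected 1.029 seen 0.973 [0.559 0.142 0.216]
0.19 (np.int64(309), np.int64(206)) [85 84 79] expected 1.022 seen 0.974 [0.554 0.139 0.221]
0.2 (np.int64(309), np.int64(202)) [82 69 52] expected 1.016 seen 0.984 [0.544 0.132 0.22 ]
0.21 (np.int64(310), np.int64(199)) [79 69 44] expected 1.01 seen 0.974 [0.547 0.134 0.233]
{'tool_pos': [0.5143, 0.1092, 0.0983], 'tool_rot': [-179.9885, -0.0189, 90.0215], 'qpos': [-40.7582, 7.1627, 27.8783, 108.1833, -3.6957, 65.5301, -11.5106]}
top [[ 48.95615081 280.93984047]]
top [[ 40.8641159 281.136214 ]]
scene [[542.17864391 237.34445999]]
scene [[548.21603751 225.56940921]]
```

Depth shows the real fingertip ending near z = 0.137, about 37 mm above the reported TCP, and the body is shifted by the same amount. I trust the cameras. I'll move slightly further right and go down 37 mm, which is safe under either reading, then measure again.

```bash
python3 -m creep '{"translation":[[-0.12,0,0],[0,0,0.15],[0,0,0.15],[0,0,0.16],[0,0,0]],"turn":[[0,0,0],[0,0,0],[0,0,0],[0,0,0],[0,0,0]],"grip":[0,0,0,0,0]}'
cat >> h.py <<'E'
def pts(c,x0,y0,x1,y1):
    v,u=np.mgrid[y0:y1,x0:x1];p=cv2.undistortPoints(np.float64(np.c_[u.ravel(),v.ravel()]).reshape(-1,1,2),c["K"],c["D"]).reshape(-1,2)
    z=c["z_map"][v.ravel(),u.ravel()];R=cv2.Rodrigues(c["rvec"])[0]
    return ((np.c_[p,np.ones(len(p))]*z[:,None]-c["tvec"].ravel())@R)[z>0]
E
python3 - <<'E'
from h import *
s=env.read_camera("scene");crop(s,265,185,90,85,7,"s4")
X=pts(s,265,180,330,245);o=env.get_obs()["tool_pos"];print(o)
X=X[(X[:,2]>.03)&(X[:,2]<.17)&(X[:,0]<.535)&(X[:,1]<o[1]+.03)]
for a in np.arange(.05,.17,.01):
    q=X[abs(X[:,2]-a)<.005]
    if len(q): print(a.round(2),len(q),q.min(0).round(3),q.max(0).round(3))
E
```

```text
time_s: 4.6
tool_pos: [0.5134, 0.0993, 0.0598]
tool_rot: [-179.8, 0.1, 90.0]
force: [1.0, -0.6, 0.1]
grip_width: 0.0005
grasp_force: 0.0
[0.51409433 0.09941371 0.06062518]
0.09 3 [0.508 0.092 0.092] [0.52  0.11  0.095]
0.1 31 [0.503 0.09  0.095] [0.522 0.114 0.105]
0.11 34 [0.504 0.091 0.105] [0.527 0.128 0.115]
0.12 28 [0.505 0.096 0.115] [0.526 0.113 0.125]
0.13 14 [0.502 0.104 0.125] [0.525 0.113 0.134]
0.14 8 [0.519 0.099 0.135] [0.527 0.113 0.142]
```

View pics/s4.png

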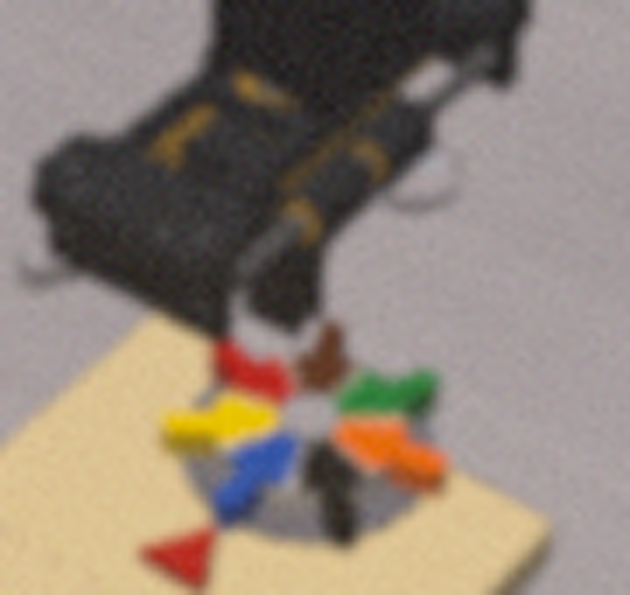

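The fingertip, near (290,325), now stands beside the brown tab at (325,355). Depth puts the tip at z ≈ 0.095 with its near face at x ≈ 0.525. I'll move 3 mm closer and sweep slowly.

```bash
python3 -m creep '{"translation":[[0.06,0.03,0],[0.06,0,0],[0.06,0,0],[0.06,0,0],[0.06,0,0]],"turn":[[0,0,0],[0,0,0],[0,0,0],[0,0,0],[0,0,0]],"grip":[0,0,0,0,0]}'
python3 -m creep '{"translation":[[0.06,0,0],[0.06,0,0],[0.06,0,0],[0.06,0,0],[0.05,0,0]],"turn":[[0,0,0],[0,0,0],[0,0,0],[0,0,0],[0,0,0]],"grip":[0,0,0,0,0]}'
python3 -m creep '{"translation":[[0,0,0],[0,0,0]],"turn":[[0,0,0],[0,0,0]],"grip":[0,0]}'
cat >> h.py <<'E'
def angles(c,hub=(.566,.1495)):
    hsv=cv2.cvtColor(c["frame"],cv2.COLOR_RGB2HSV);h=proj(c,[(*hub,.114)])[0].astype(int);r=32
    for col,lo,hi in(("green",(40,100,30),(85,255,255)),("blue",(105,120,40),(130,255,255)),("yellow",(22,190,90),(34,255,255)),("orange",(8,185,90),(18,255,255))):
        m=cv2.inRange(hsv,lo,hi);v,u=np.nonzero(m[h[1]-r:h[1]+r,h[0]-r:h[0]+r])
        if len(u)<8: continue
        P=ray(c,np.c_[u+h[0]-r,v+h[1]-r],.114)[:,:2]-hub;P=P[np.hypot(*P.T)<.055].mean(0)
        print(col,len(u),"deg cw from pointer",np.degrees(np.arctan2(-P[1],P[0])).round(1),"clicks",(np.degrees(np.arctan2(-P[1],P[0]))/51.43).round(2))
E
python3 - <<'E'
from h import *
angles(dict(np.load("scene0.npz")));print()
s=env.read_camera("scene");crop(s,265,185,90,85,7,"s5");angles(s)
E
```

```text
time_s: 5.28
tool_pos: [0.5155, 0.1218, 0.0609]
tool_rot: [-179.8, 0.1, 90.0]
force: [-2.9, -3.8, 0.6]
grip_width: 0.0006
grasp_force: 1.8
time_s: 5.9
tool_pos: [0.5173, 0.1477, 0.0617]
tool_rot: [180.0, -0.0, 90.1]
force: [0.1, 0.3, -0.1]
grip_width: 0.0004
grasp_force: 0.0
time_s: 6.15
tool_pos: [0.5173, 0.1465, 0.0616]
tool_rot: [180.0, -0.0, 90.0]
force: [-1.1, -0.2, -0.2]
grip_width: 0.0009
grasp_force: 0.0
green 44 deg cw from pointer -152.7 clicks -2.97
blue 56 deg cw from pointer -1.6 clicks -0.03
yellow 58 deg cw from pointer 49.3 clicks 0.96
orange 61 deg cw from pointer -100.7 clicks -1.96

green 64 deg cw from pointer -100.6 clicks -1.96
blue 51 deg cw from pointer 48.9 clicks 0.95
yellow 29 deg cw from pointer 99.3 clicks 1.93
orange 58 deg cw from pointer -52.1 clicks -1.01
```

View pics/s5.png

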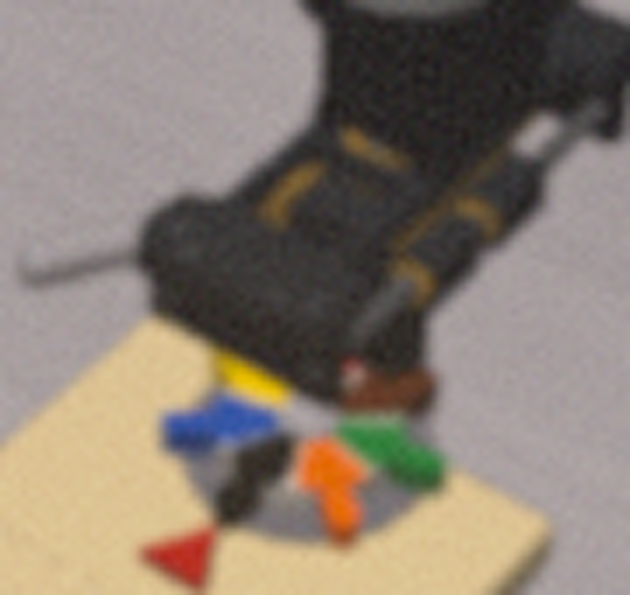

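One clean click: black is now at the pointer (235,510) and green is 2 clicks short, as the geometry predicted. Next I back out, return, and sweep again.

```bash
python3 -m creep '{"translation":[[0,-0.2,0],[0,-0.25,0],[0,-0.1,0],[-0.2,0,0],[-0.3,0,0]],"turn":[[0,0,0],[0,0,0],[0,0,0],[0,0,0],[0,0,0]],"grip":[0,0,0,0,0]}'
python3 -m creep '{"translation":[[-0.1,0,0],[0,0.2,0],[0,0.2,0],[0,0.15,0],[0,0,0]],"turn":[[0,0,0],[0,0,0],[0,0,0],[0,0,0],[0,0,0]],"grip":[0,0,0,0,0]}'
python3 -m creep '{"translation":[[0,0,0]],"turn":[[0,0,0]],"grip":[0]}'
```

```text
time_s: 6.82
tool_pos: [0.4736, 0.1057, 0.0617]
tool_rot: [179.9, 0.0, 90.1]
force: [-0.0, -0.1, -0.2]
grip_width: 0.0005
grasp_force: 0.0
time_s: 7.45
tool_pos: [0.5181, 0.0989, 0.0612]
tool_rot: [180.0, 0.1, 90.0]
force: [-0.0, 0.1, -0.7]
grip_width: 0.0005
grasp_force: 0.0
time_s: 7.58
tool_pos: [0.5167, 0.0988, 0.0611]
tool_rot: [-179.9, 0.0, 90.0]
force: [-0.1, 0.3, -0.0]
grip_width: 0.0006
grasp_force: 0.0
```

```bash
python3 -m creep '{"translation":[[0.06,0,0],[0.06,0,0],[0.06,0,0],[0.06,0,0],[0.06,0,0]],"turn":[[0,0,0],[0,0,0],[0,0,0],[0,0,0],[0,0,0]],"grip":[0,0,0,0,0]}'
python3 -m creep '{"translation":[[0.06,0,0],[0.06,0,0],[0.06,0,0],[0.06,0,0],[0.06,0,0]],"turn":[[0,0,0],[0,0,0],[0,0,0],[0,0,0],[0,0,0]],"grip":[0,0,0,0,0]}'
python3 -m creep '{"translation":[[0,0,0],[0,0,0]],"turn":[[0,0,0],[0,0,0]],"grip":[0,0]}'
python3 - <<'E'
from h import *
angles(env.read_camera("scene"))
E
```

```text
time_s: 8.2
tool_pos: [0.515, 0.1207, 0.0608]
tool_rot: [-179.8, 0.2, 90.0]
force: [-2.9, -4.1, -0.1]
grip_width: 0.0001
grasp_force: 2.0
time_s: 8.82
tool_pos: [0.5173, 0.1478, 0.0617]
tool_rot: [180.0, -0.0, 90.1]
force: [0.2, -0.4, 1.4]
grip_width: 0.0006
grasp_force: 0.0
time_s: 9.07
tool_pos: [0.5173, 0.1466, 0.0616]
tool_rot: [180.0, 0.0, 90.0]
force: [-0.3, -0.4, 0.9]
grip_width: 0.0003
grasp_force: 0.0
green 57 deg cw from pointer -52.3 clicks -1.02
blue 30 deg cw from pointer 99.3 clicks 1.93
orange 57 deg cw from pointer -1.6 clicks -0.03
```

Orange is at the pointer, so one more click is needed.

```bash
python3 -m creep '{"translation":[[0,-0.2,0],[0,-0.25,0],[0,-0.1,0],[-0.2,0,0],[-0.3,0,0]],"turn":[[0,0,0],[0,0,0],[0,0,0],[0,0,0],[0,0,0]],"grip":[0,0,0,0,0]}'
python3 -m creep '{"translation":[[-0.1,0,0],[0,0.2,0],[0,0.2,0],[0,0.15,0],[0,0,0]],"turn":[[0,0,0],[0,0,0],[0,0,0],[0,0,0],[0,0,0]],"grip":[0,0,0,0,0]}'
python3 -m creep '{"translation":[[0,0,0]],"turn":[[0,0,0]],"grip":[0]}'
python3 -m creep '{"translation":[[0.06,0,0],[0.06,0,0],[0.06,0,0],[0.06,0,0],[0.06,0,0]],"turn":[[0,0,0],[0,0,0],[0,0,0],[0,0,0],[0,0,0]],"grip":[0,0,0,0,0]}'
python3 -m creep '{"translation":[[0.06,0,0],[0.06,0,0],[0.06,0,0],[0.06,0,0],[0.06,0,0]],"turn":[[0,0,0],[0,0,0],[0,0,0],[0,0,0],[0,0,0]],"grip":[0,0,0,0,0]}'
python3 -m creep '{"translation":[[0,0,0],[0,0,0]],"turn":[[0,0,0],[0,0,0]],"grip":[0,0]}'
python3 - <<'E'
from h import *
angles(env.read_camera("scene"))
E
```

```text
time_s: 9.75
tool_pos: [0.4736, 0.1057, 0.0617]
tool_rot: [179.9, 0.0, 90.1]
force: [1.0, -0.6, -0.2]
grip_width: 0.0001
grasp_force: 0.0
time_s: 10.38
tool_pos: [0.5181, 0.0988, 0.0612]
tool_rot: [180.0, 0.1, 90.0]
force: [-1.1, -0.4, -0.1]
grip_width: 0.0005
grasp_force: 0.0
time_s: 10.5
tool_pos: [0.5167, 0.0988, 0.0611]
tool_rot: [-179.9, 0.0, 90.0]
force: [-0.4, 0.3, 0.2]
grip_width: 0.0008
grasp_force: 0.0
time_s: 11.12
tool_pos: [0.5151, 0.1207, 0.0608]
tool_rot: [-179.8, 0.2, 90.0]
force: [-3.5, -4.6, -0.1]
grip_width: 0.0005
grasp_force: 2.0
time_s: 11.75
tool_pos: [0.5173, 0.1478, 0.0617]
tool_rot: [180.0, -0.0, 90.0]
force: [0.1, -0.2, 0.1]
grip_width: 0.0008
grasp_force: 0.0
time_s: 12.0
tool_pos: [0.5173, 0.1465, 0.0615]
tool_rot: [180.0, 0.0, 90.0]
force: [-0.2, -0.6, 0.2]
grip_width: 0.0004
grasp_force: 0.0
green 62 deg cw from pointer -1.5 clicks -0.03
yellow 59 deg cw from pointer -154.2 clicks -3.0
orange 59 deg cw from pointer 48.5 clicks 0.94
```

Green is at the pointer. I'll back out and lift clear.

```bash
python3 -m creep '{"translation":[[0,-0.2,0],[0,-0.25,0],[0,-0.1,0],[0,0,-0.5],[0,0,-0.7]],"turn":[[0,0,0],[0,0,0],[0,0,0],[0,0,0],[0,0,0]],"grip":[0,0,0,0,0]}'
python3 -m creep '{"translation":[[0,0,-0.4],[0,0,0],[0,0,0]],"turn":[[0,0,0],[0,0,0],[0,0,0]],"grip":[0,0,0]}'
python3 - <<'E'
from h import *
s=env.read_camera("scene");angles(s);crop(s,200,150,160,150,4,"s6")
E
```

```text
time_s: 12.68
tool_pos: [0.4715, 0.1461, 0.1574]
tool_rot: [-179.8, 0.1, 90.0]
force: [0.8, 1.4, -0.1]
grip_width: 0.0006
grasp_force: 0.0
time_s: 13.05
tool_pos: [0.4724, 0.1465, 0.1887]
tool_rot: [-180.0, 0.0, 90.0]
force: [0.5, -0.5, -0.9]
grip_width: 0.0007
grasp_force: 0.0
green 58 deg cw from pointer -1.1 clicks -0.02
blue 35 deg cw from pointer 154.5 clicks 3.0
yellow 46 deg cw from pointer -152.1 clicks -2.96
orange 54 deg cw from pointer 49.8 clicks 0.97
```

View pics/s6.png

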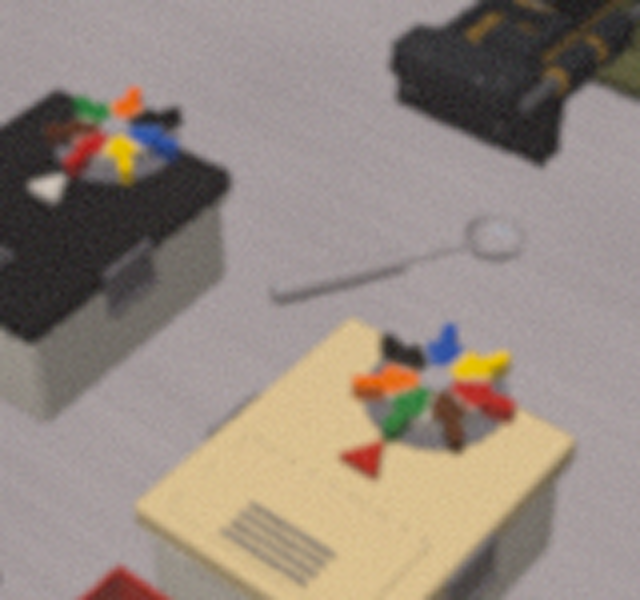

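Green stands at the red pointer (385,440). The gripper is clear and both boxes look undisturbed.

```bash
python3 -c "
from cell import env
print(env.sign_off())"
```

```text
the job is handed in; nothing more can be done
None
```

The cream dial took three clean clockwise clicks (not four, as the listed colour order implied) to bring green to the red pointer; the box showed no movement, the arm was clear, and the job was handed in at about 13 s.

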